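Unlatch the instrument case

TASK

Unlatch the grey instrument case: press the red release button beside the sunken T-handle gently until the handle pops up, then turn the handle anticlockwise (seen from above) until you feel its latch come firmly up against its stop, with about 0.3 N m on it and never more than 0.45, for half a second. The stop sits at a different angle in every case, so feel for it and do not force it; then let go, leaving the handle up and standing against the stop, and leave the things around the case where they are.

Things in the scene. Friction and masses are not known exactly. Their poses are not given: they have to be found in the camera images.
- case: grey instrument case, fixed to the bench, 140 (its x) x 150 (its y) x 80 mm high, origin at the centre of its underside, z up. On the lid is an aluminium latch plate 104 x 124 mm, its top 94 mm above the bench. The handle's turning axis is vertical at case (0, +22 mm); the button is at case (0, -32 mm).
- handle_grip (a point): centre of the dark steel T-handle bar, 66 mm long, 13 mm wide, 13 mm high; x along the bar, y across it (the way to pinch it), z up; it lies on the turning axis and turns with the handle. Locked, the bar lies along the case's x axis in a slot of the latch plate, its top 1 mm above the plate, and can be neither raised nor turned; popped up, its underside is 16 mm above the plate and its centre 116.5 mm above the bench. A spring of about 5.5 N holds it up.
- button_top (a point): centre of the top face of the red square release button, 23 x 23 mm, standing 9 mm above the latch plate; z up
- release_button (a joint): how far the button is pressed down, m: 0 out, 0.007 at its end. Its spring pushes with 2 N at the start and 7 N at the end; the handle is released at about 0.003 (4 N). It comes back when let go. More than 25 N on it is too much.
- handle_pop (a joint): height of the handle above its locked place, m: 0 locked, 0.028 popped up. It can turn only above 0.016.
- t_handle (a joint): turn of the handle, rad: 0 locked, growing anticlockwise seen from above. About 0.08 N m of friction on the way, and it stays where it is left. The latch meets its stop somewhere between 0.4 and 1.35 rad: where is not known beforehand.
- latch_load (a joint): wind-up of the spring through which the handle drives the latch, rad, 1.5 N m per rad: 0 while the latch moves freely; once on its stop it grows by about 0.7 rad per rad of further turn. Firmly on the stop is above 0.11 (0.165 N m), overloaded above 0.31 (0.465 N m). A red pointer in the dial on the bar shows it. Let go, the handle springs back until friction holds it, about 0.05 rad left.
- waffle_tray: black chip tray, 50 x 50 x 6 mm, loose beside the case, bystander; origin at the centre of its underside
- gel_box: small black box with a light lid, 54 x 52 x 14 mm, loose beside the case, bystander; origin at the centre of its underside
- usb_stick: black memory stick, 17 x 52 x 8 mm, loose behind the case, bystander; origin at the centre of its underside
- tweezers: light metal tweezers, 12 x 126 x 9 mm, loose in front of the case, bystander; origin at the centre of their underside
- tape_roll: roll of clear tape, 60 mm across, 12 mm high, loose behind the case, bystander; origin at the centre of its underside

How it is judged:
On the way, in this order (a step that is already met when the one before it is completed fails the run):
1. the button has been pressed and the handle has popped up (value of joint handle_pop above 0.022 m), for 0.2 s.
2. the handle is turned until the latch bears firmly on its stop (value of joint latch_load above 0.11 rad and value of joint t_handle above 0.38 rad and value of joint handle_pop above 0.018 m), for 0.3 s.
At the end, for the whole second after the job is handed in: The handle stands popped up (more than 22 mm above its locked place), turned anticlockwise by more than 0.38 rad and at rest, its latch still bearing on the stop (wind-up above 0.02 rad); the button is out again (within 2 mm) (value of joint handle_pop above 0.022 m and value of joint t_handle above 0.38 rad and value of joint latch_load above 0.02 rad and value of joint release_button below 0.002 m and velocity of joint t_handle between -0.05 and 0.05 rad/s); the robot touches nothing.
It fails at once if the latch is forced against its stop with more than 0.465 N m (value of joint latch_load above 0.31 rad).
It fails at once if the button is pressed with more than 25 N (contact force between anything else and release_button above 25 N).
It fails at once if a thing beside the case (tray, small box, memory stick, tweezers or tape roll) is moved more than 15 mm (distance of any of waffle_tray, gel_box, usb_stick, tweezers, tape_roll from where it was at the start of the episode above 0.015 m).
It also fails if it takes over 61 s, if anything falls off the work surface, if the arm or the gripper's body presses on something with over 40 N, if the wrist force passes 120 N, or if a joint passes its speed limit or range.

ROBOT

A 6-joint arm with a two-finger parallel gripper is mounted at the origin on a cart in front of the work surface, level with it; the furniture and walls round the work are solid. World frame = base frame: x ahead of the robot, y to its left, z up, the work surface at z = 0. Lengths are in m, angles in rad, forces in N, time in s.
With the tool pointing down it reaches from about 0.225 to 0.725 m from the base axis. Payload 3.1 kg.
Tool frame: the origin (TCP) lies midway between the tips of the shut fingers; the grasp point (between the pads) lies 19 mm behind it; z points along the fingers, y is the line along which they close (so a half turn about z gives the same grasp; the last joint's range is limited). The gripper opens to 85 mm and grips with 20 to 120 N. Pads are 22 mm wide; open, the fingers measure 114 mm over their backs; the gripper's body (76 mm by 85 mm) begins 54 mm behind the grasp point. The pads swing forward as they close: fully open they stand 13 mm farther back than shut.
Start: joints at [-1.37, 0.048, 0.099, 1.622, 0, 1.443], TCP at [0.17, -0.497, 0.231] pointing down, gripper open.
Joint ranges: [-2.91, 2.91], [-0.99, 1.94], [-1.21, 1.42], [-2.12, 2.29], [-1.49, 1.47], [-3.14, 3.14]. Speed limits (rad/s): [2.79, 2.79, 3.14, 3.14, 3.14, 3.14].

INTERFACE

Orientations are given as [roll, pitch, yaw] about the fixed x, y, z axes, in that order (R = Rz(yaw) Ry(pitch) Rx(roll)).
In Python, from station import observe, cams, job, models gives the robot as it stands. The module is installed in compiled form; this text tells all that it offers.
- The arm moves only by the tool carry_out, never from a script. Its argument "plan" is a list of rows, each a list of 6 numbers: the shift along the tool's x, y, z in m, then the turn, a rotation vector about the tool's x, y, z in degrees. In form: [[tx, ty, tz, ax, ay, az], ...]. A call has 1 to 10 rows; each row shifts and turns the commanded pose from where the row before left it, along the tool's axes as they then stand; what a row does not reach is not made up. A row lasts 1/8 s, in which the tool goes at most 62.5 mm and 10.7 degrees, less where a joint would pass 70% of its speed; a pose out of reach is approached as far as the arm can. A call with a gripper value outside its range is refused whole. "grip" is the opening, from 0 (shut) to 1 (fully open), set as the call begins (left out, the last holds). The fingers move at their own pace and stop on an object; the grip force is fixed at half the most. Time passes only in rows, so rows that do not move let the fingers close. It gives the time, the measured TCP pose, the force, the opening and the grip force at its end, in the units of the state.
- observe(): the state, without advancing time (a new reading comes with each control period).
- cams.snapshot(name): name is "scene" or "top" or "wrist"; returns a dict with "pixels" (384x512x3 uint8, red, green, blue), "fov_y" (degrees; the focal length in pixels is half the picture's height over the tangent of half this angle, whatever the lens; pixels are square), "cx", "cy" (the principal point, pixels), "eye" and "orientation" of the camera in the world; the wrist camera has in their place "hand_eye" (4x4, takes a point from camera to tool coordinates, whose origin is the TCP and whose axes are the flange's). Camera axes: x right, y down, z forward; pixel columns grow to the right and rows downward; lengths in m; the calibration is good to about 2 mm. A picture is of the moment at which its call begins: read the wrist's pose just before it. There is no depth.
- job.job_done(): hands the job in; it is judged then, once.
Trained networks look in a picture, given as the dict that the camera call returned (one of the last four; its "shot" number tells which), for a name from the list of things; names that differ only in an ending like _2 or _b are one class to them, and where a whole thing is asked for, a point or a joint stands for the part that bears it (a point fixed in the world has none). Each returns a list of dicts, best first, with "p" (0 to 1); they miss things now and then, are a little off and sometimes report something else, mostly with a low value. They report only what shows in the picture. A call takes as long as a camera call.
- models.boxes_of(picture, target): "rect" ([centre column, centre row, width, height] in pixels, round what is visible of it).
- models.cut_out(picture, target): "mask" (384x512 bool, what is visible of it) and "rect" ([centre column, centre row, width, height] in pixels, round what is visible of it).
- models.landmark_of(picture, target): "at" ([column, row] in pixels: a listed point, or the origin of a listed thing).
The state is a dict: "t": time; "joint_positions": joint angles; "qd": joint speeds; "joint_efforts": joint torques, N m; "position": TCP position; "tcp_rot": TCP orientation; "force": force on the tool from outside, world axes, zero at the start; "moment": the same for the moment, N m; "gripper_width": finger opening in m; "grasp_force": force on a finger pad.
Only numpy, scipy, OpenCV 4.12 (cv2) and the standard library are available. Lean on these libraries where they do the work, as an engineer would, in place of code of your own. Each camera call takes 0.05 s, during which the arm holds its last target. There are 200 camera calls.

## Working session

There is one attempt and no reset: what is moved stays moved. The work goes in short steps, Python scripts to look and compute and a tool call to move; the robot and the scene stay as the last step left them, time stands still between calls to the robot, and variables do not carry over. Pictures are saved under pics/ and viewed, at most 10 in all, crops included, and the job is handed in when it is done.

Besides the shell and the picture viewer there is one more tool, called after "Request:" by a JSON object that holds its "method" and its "body", one argument or row to a line. carry_out: Moves the arm, as the interface text tells. Its arguments: {"type":"object","properties":{"plan":{"type":"array","items":{"type":"array","items":{"type":"number"}}},"grip":{"type":"number"}},"required":["plan"]}

```bash
mkdir -p pics
cat > h.py <<'E'
import numpy as np, cv2
from scipy.spatial.transform import Rotation as R
from station import observe, cams, job, models
def rotm(o):
    o=np.array(o,float)
    return o if o.shape==(3,3) else (R.from_euler('xyz',o).as_matrix() if o.size==3 else None)
def shot(n):
    s=observe(); p=cams.snapshot(n)
    if 'hand_eye' in p:
        T=np.eye(4);T[:3,:3]=rotm(s['tcp_rot']);T[:3,3]=s['position'];C=T@np.array(p['hand_eye'])
        p['_C']=C
    else:
        C=np.eye(4);C[:3,:3]=rotm(p['orientation']);C[:3,3]=p['eye'];p['_C']=C
    return p
def atz(p,uv,z):
    f=192/np.tan(np.radians(p['fov_y'])/2)
    d=p['_C'][:3,:3]@np.array([(uv[0]-p['cx'])/f,(uv[1]-p['cy'])/f,1]);e=p['_C'][:3,3]
    return e+d*(z-e[2])/d[2]
def save(p,n): cv2.imwrite('pics/'+n,cv2.cvtColor(p['pixels'],cv2.COLOR_RGB2BGR))
E
python3 - <<'E'
from h import *
s=observe();print(s)
for n in ['top','scene']:
    p=shot(n);save(p,n+'.png');print(n,p['eye'],p['orientation'],p['fov_y'])
    for t,z in [('button_top',.103),('handle_grip',.0885),('case',0)]:
        for l in models.landmark_of(p,t)[:2]: print(t,l['p'],l['at'],atz(p,l['at'],z).round(4))
E
```

```text
{'t': 0.0, 'joint_positions': array([-1.36982126e+00,  4.87459514e-02,  9.75622959e-02,  1.62196490e+00,
        7.10605075e-06,  1.44300106e+00]), 'qd': array([ 1.10302789e-03, -1.58477440e-03, -5.21086732e-04,  2.07763985e-03,
       -7.64942932e-04,  5.28547396e-05]), 'joint_efforts': array([ 6.96351572e-05, -3.38784420e+01,  3.20014215e+01,  2.02653848e-02,
       -1.83253683e-04, -8.20291888e-06]), 'position': array([ 0.16938194, -0.49628309,  0.23010181]), 'tcp_rot': array([-3.13926052e+00, -3.06833484e-04,  3.28769971e-01]), 'force': array([ 0.67193746, -0.24566751,  0.41350826]), 'moment': array([-0.00606086,  0.02584588, -0.012685  ]), 'grasp_force': 0.0, 'gripper_width': 0.08558908254133259}
top [ 0.44711662 -0.04498593  0.93874099] [-3.02502547  0.03468282 -1.56845252] 54.822356229724065
button_top 0.62 [281.8, 205.5] [ 0.524  -0.0714  0.103 ]
handle_grip 0.42 [257.8, 208.8] [ 0.5177 -0.0166  0.0885]
case 0.98 [266.6, 212.4] [ 0.5159 -0.036   0.    ]
case 0.42 [248.4, 179.5] [0.6006 0.0107 0.    ]
scene [0.15588632 0.45898759 0.67213307] [-2.32101511  0.00850622 -2.49426743] 44.80214855303382
button_top 0.61 [271.5, 185.3] [ 0.5294 -0.0711  0.103 ]
handle_grip 0.67 [261.8, 212.4] [ 0.5099 -0.0149  0.0885]
case 0.68 [266.1, 237.4] [ 0.5156 -0.0363  0.    ]
```

```bash
python3 -c "
import cv2
a=cv2.imread('pics/top.png');cv2.imwrite('pics/topc.png',cv2.resize(a[100:300,140:400],None,fx=3,fy=3,interpolation=2))"
```

```text
(no output)
```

View pics/topc.png

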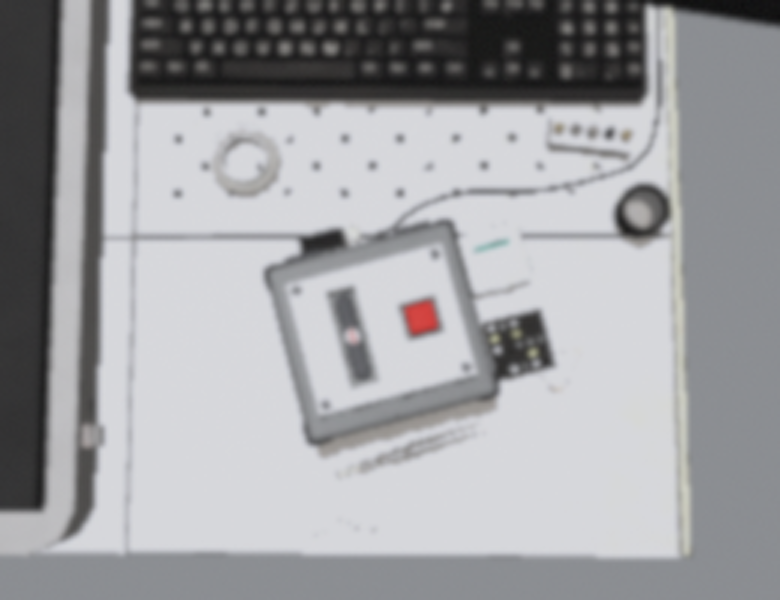

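View pics/scene.png

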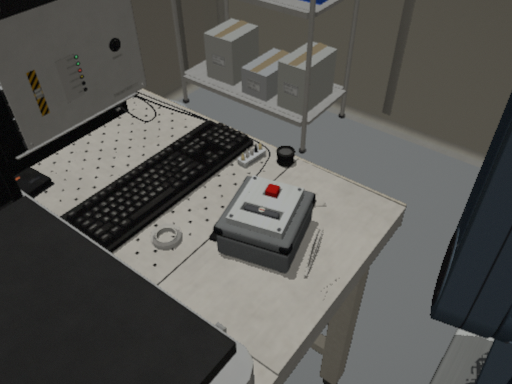

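The top view shows the button at about (280,206), the handle at about (257,212) with its bar running from (254,196) to (262,228), and the case at roughly +0.26 rad yaw. The scene view agrees with this.

Run:
```python
from h import *
p=shot('top')
h=atz(p,(257.3,212),.095);b=atz(p,(280.3,205.7),.103)
print(h,b,np.linalg.norm((h-b)[:2]))
y=(h-b)[:2];print('yaw',np.arctan2(-y[0],y[1]))
a=atz(p,(140+341/3,100+288/3),.095);c=atz(p,(140+366/3,100+383/3),.095);print('bar',a,c,np.arctan2(*(a-c)[[1,0]]),np.linalg.norm(a-c))
s=observe();T=rotm(s['tcp_rot']);tgt=np.array([b[0],b[1],.2]);print('tool shift',T.T@(tgt-s['position']))
```

```text
[ 0.50984807 -0.01566854  0.095     ] [ 0.52352147 -0.06798259  0.103     ] 0.05407145216236055
yaw 0.2556521352896574
bar [ 0.54666947 -0.00723222  0.095     ] [ 0.47417864 -0.02643822  0.095     ] 0.25899327730026944 0.07499193493754558
tool shift [ 0.47350085 -0.2915519   0.03128437]
```

Request:
{"method": "carry_out", "body": {
  "plan": [
    [0.047, -0.029, 0, 0, 0, 0],
    [0.047, -0.029, 0, 0, 0, 0],
    [0.047, -0.029, 0, 0, 0, 0],
    [0.047, -0.029, 0, 0, 0, 0],
    [0.047, -0.029, 0, 0, 0, 0],
    [0.047, -0.029, 0, 0, 0, 0],
    [0.047, -0.029, 0, 0, 0, 0],
    [0.047, -0.029, 0, 0, 0, 0],
    [0.047, -0.029, 0, 0, 0, 0],
    [0.05, -0.03, 0.01, 0, 0, 4.1]
  ],
  "grip": 0
}}

```text
t: 1.7
position: [0.5249, -0.0674, 0.2225]
tcp_rot: [3.14, -0.003, 0.255]
force: [0.7, -0.3, 0.9]
gripper_width: 0.0002
grasp_force: 0.0
```

Request:
{"method": "carry_out", "body": {
  "plan": [
    [0, 0, 0, 0, 0, 0],
    [0, 0, 0, 0, 0, 0]
  ]
}}

```text
t: 1.95
position: [0.5229, -0.0688, 0.2212]
tcp_rot: [3.141, 0.001, 0.258]
force: [0.2, 0.1, 0.5]
gripper_width: -0.0003
grasp_force: 0.0
```

```bash
cat > look.py <<'E'
from h import *
import sys
s=observe();print({k:np.round(s[k],4) for k in ('t','position','tcp_rot','joint_positions','force','moment','gripper_width')})
p=shot('wrist');save(p,sys.argv[1])
for t,z in [('button_top',.103),('handle_grip',float(sys.argv[2]))]:
    for l in models.landmark_of(p,t)[:2]: print(t,l['p'],l['at'],atz(p,l['at'],z).round(4))
E
python3 look.py w1.png 0.095
```

```text
{'t': np.float64(1.95), 'position': array([ 0.5229, -0.0688,  0.2212]), 'tcp_rot': array([3.1414e+00, 1.1000e-03, 2.5830e-01]), 'joint_positions': array([-2.5750e-01,  5.3000e-02,  8.4200e-02,  1.6028e+00, -7.0000e-04,
        2.6257e+00]), 'force': array([0.2165, 0.0912, 0.4918]), 'moment': array([-0.0205,  0.0226, -0.0182]), 'gripper_width': np.float64(-0.0003)}
button_top 0.81 [255.3, 191.5] [ 0.5239 -0.0678  0.103 ]
handle_grip 0.88 [197.9, 183.0] [ 0.5159 -0.0141  0.095 ]
```

View pics/w1.png

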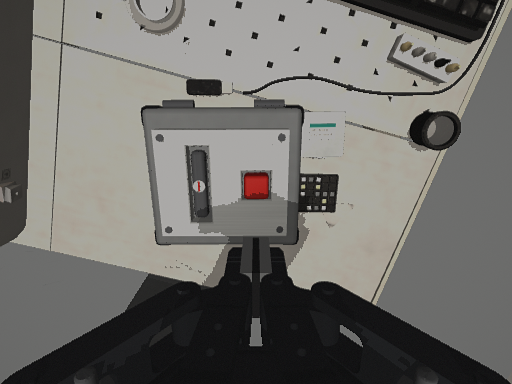

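The wrist view confirms it: button at (256,186), handle at (199,186). I'll descend onto the button.

Request:
{"method": "carry_out", "body": {
  "plan": [
    [0, 0, 0.03, 0, 0, 0],
    [0, 0, 0.03, 0, 0, 0],
    [0, 0, 0.03, 0, 0, 0],
    [0, 0, 0.015, 0, 0, 0],
    [0, 0, 0.008, 0, 0, 0],
    [0, 0, 0, 0, 0, 0],
    [0, 0, 0, 0, 0, 0]
  ]
}}

```text
t: 2.98
position: [0.5241, -0.069, 0.1097]
tcp_rot: [3.14, -0.002, 0.257]
force: [0.8, -0.2, -0.6]
gripper_width: 0.0002
grasp_force: 0.0
```

Request:
{"method": "carry_out", "body": {
  "plan": [
    [0, 0, 0.002, 0, 0, 0],
    [0, 0, 0.001, 0, 0, 0],
    [0, 0, 0.001, 0, 0, 0],
    [0, 0, 0.001, 0, 0, 0],
    [0, 0, 0, 0, 0, 0]
  ]
}}

```text
t: 3.6
position: [0.5232, -0.0687, 0.1032]
tcp_rot: [-3.141, 0.0, 0.257]
force: [-0.7, 0.6, 0.2]
gripper_width: -0.0
grasp_force: 0.0
```

Request:
{"method": "carry_out", "body": {
  "plan": [
    [0, 0, 0.001, 0, 0, 0],
    [0, 0, 0.001, 0, 0, 0],
    [0, 0, 0, 0, 0, 0]
  ]
}}

```text
t: 3.98
position: [0.5233, -0.0687, 0.1025]
tcp_rot: [3.141, -0.001, 0.257]
force: [-2.7, 1.2, 5.5]
gripper_width: 0.0004
grasp_force: 2.6
```

Request:
{"method": "carry_out", "body": {
  "plan": [
    [0, 0, 0.001, 0, 0, 0],
    [0, 0, 0.001, 0, 0, 0],
    [0, 0, 0, 0, 0, 0]
  ]
}}

```text
t: 4.35
position: [0.5233, -0.0687, 0.1008]
tcp_rot: [3.141, -0.001, 0.257]
force: [-3.0, 1.6, 6.5]
gripper_width: 0.0003
grasp_force: 3.3
```

```bash
python3 look.py w2.png 0.1165
```

```text
{'t': np.float64(4.35), 'position': array([ 0.5233, -0.0687,  0.1008]), 'tcp_rot': array([ 3.1412e+00, -7.0000e-04,  2.5730e-01]), 'joint_positions': array([-2.5770e-01,  6.5500e-02, -1.4210e-01,  1.3624e+00, -1.0000e-04,
        2.6266e+00]), 'force': array([-3.0381,  1.5511,  6.4883]), 'moment': array([ 0.1651,  0.5689, -0.0278]), 'gripper_width': np.float64(0.0003)}
button_top 0.85 [254.3, 248.9] [ 0.528  -0.0664  0.103 ]
```

View pics/w2.png

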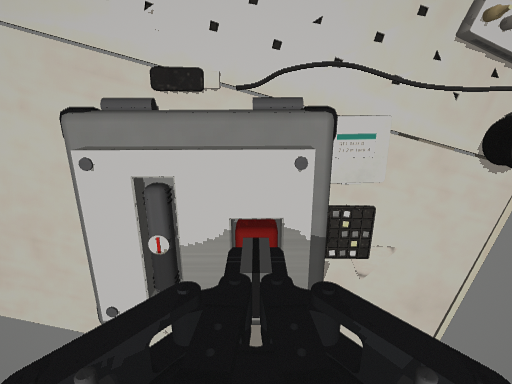

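The wrist view shows the fingers on the button at (256,240) and the bar still in its slot at (158,245). I'll press a little deeper.

Request:
{"method": "carry_out", "body": {
  "plan": [
    [0, 0, 0.001, 0, 0, 0],
    [0, 0, 0.0005, 0, 0, 0],
    [0, 0, 0, 0, 0, 0],
    [0, 0, 0, 0, 0, 0]
  ]
}}

```text
t: 5.0
position: [0.5233, -0.0687, 0.0982]
tcp_rot: [3.141, -0.0, 0.257]
force: [-2.4, 0.2, 5.0]
gripper_width: 0.0002
grasp_force: 2.6
```

```bash
python3 look.py w3.png 0.1165; python3 -c "
import cv2,numpy as np
a=cv2.imread('pics/w2.png').astype(int);b=cv2.imread('pics/w3.png').astype(int)
print(abs(a-b)[140:340,120:200].mean())"
```

```text
{'t': np.float64(5.0), 'position': array([ 0.5233, -0.0687,  0.0982]), 'tcp_rot': array([ 3.1414e+00, -2.0000e-04,  2.5730e-01]), 'joint_positions': array([-0.2577,  0.0672, -0.1455,  1.3578, -0.    ,  2.6266]), 'force': array([-2.3639,  0.2216,  4.97  ]), 'moment': array([ 0.0924,  0.4201, -0.0251]), 'gripper_width': np.float64(0.0002)}
button_top 0.82 [255.0, 247.0] [ 0.5305 -0.0661  0.103 ]
handle_grip 0.8 [142.0, 264.4] [ 0.5146 -0.0149  0.1165]
21.782354166666668
```

The picture changed a lot around the handle, so it has probably popped. I'll retreat, move above the handle and open.

Request:
{"method": "carry_out", "body": {
  "plan": [
    [0, 0, -0.003, 0, 0, 0],
    [0, 0, -0.02, 0, 0, 0],
    [0, 0, -0.04, 0, 0, 0],
    [0, 0, -0.04, 0, 0, 0],
    [0, -0.027, -0.01, 0, 0, 0],
    [0, -0.027, 0, 0, 0, 0],
    [0, 0, 0, 0, 0, 0],
    [0, 0, 0, 0, 0, 0]
  ],
  "grip": 0
}}

```text
t: 6.15
position: [0.5095, -0.0169, 0.21]
tcp_rot: [3.141, 0.001, 0.257]
force: [-0.5, -0.1, 0.3]
gripper_width: 0.0
grasp_force: 0.0
```

```bash
python3 look.py w4.png 0.123
```

```text
{'t': np.float64(6.15), 'position': array([ 0.5095, -0.0169,  0.21  ]), 'tcp_rot': array([3.1413e+00, 8.0000e-04, 2.5730e-01]), 'joint_positions': array([-1.6440e-01,  5.1000e-03,  1.3100e-02,  1.5794e+00, -6.0000e-04,
        2.7199e+00]), 'force': array([-0.4846, -0.1184,  0.3135]), 'moment': array([ 0.0231, -0.0068,  0.021 ]), 'gripper_width': np.float64(0.0)}
button_top 0.97 [317.3, 193.8] [ 0.5257 -0.0686  0.103 ]
handle_grip 0.86 [253.6, 194.5] [ 0.5167 -0.0129  0.123 ]
```

View pics/w4.png

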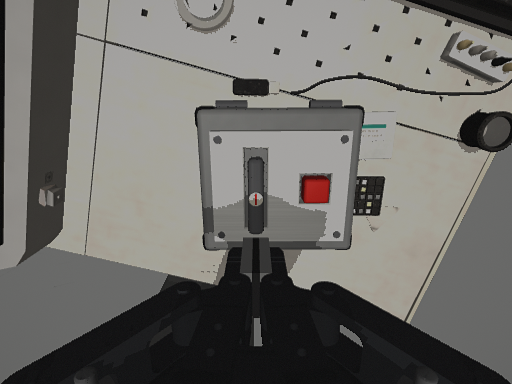

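The handle is up: bar at (256,156–234), dial at (256,199), button out at (316,190). I'll refine the axis position.

Run:
```python
from h import *
s=observe();p=shot('wrist');q=shot('top')
print('dial',atz(p,(256,199),.123),'barctr',atz(p,(256,195),.123),'btn',atz(p,(316,190),.103))
for n,c,z in (('w',p,.1165),('t',q,.1165)):
  for t in ('handle_grip','button_top'):
    for l in models.cut_out(c,t)[:1]:
        m=l['mask']; ys,xs=np.nonzero(m); print(n,t,l['p'],l['rect'],xs.mean(),ys.mean(),atz(c,(xs.mean(),ys.mean()),.12 if t[0]=='h' else .102))
# screws on plate corners (wrist): TL,TR,BL,BR
sc=[atz(p,u,.094) for u in ((217,140),(345,140),(222,235),(337,235))];print(np.mean(sc,0),sc)
```

```text
dial [ 0.51338325 -0.01613442  0.123     ] barctr [ 0.51669085 -0.01526358  0.123     ] btn [ 0.52863087 -0.06675362  0.103     ]
w handle_grip 0.79 [254.2, 195.6, 21.1, 75.5] 254.99825021872266 194.85301837270342 [ 0.51571299 -0.01467098  0.12      ]
w button_top 0.71 [316.2, 190.8, 30.2, 24.9] 314.6460905349794 188.68587105624144 [ 0.52925035 -0.06549961  0.102     ]
[ 0.51842088 -0.03767047  0.094     ] [array([0.54769695, 0.02779985, 0.094     ]), array([ 0.57587256, -0.07943369,  0.094     ]), array([0.46105791, 0.0037169 , 0.094     ]), array([ 0.48905612, -0.10276493,  0.094     ])]
```

Request:
{"method": "carry_out", "body": {
  "plan": [
    [0.003, 0, 0, 0, 0, 0],
    [0, 0, 0, 0, 0, 0],
    [0, 0, 0.03, 0, 0, 0],
    [0, 0, 0.03, 0, 0, 0],
    [0, 0, 0.02, 0, 0, 0],
    [0, 0, 0.018, 0, 0, 0],
    [0, 0, 0.009, 0, 0, 0],
    [0, 0, 0, 0, 0, 0]
  ],
  "grip": 0.45
}}

```text
t: 7.6
position: [0.512, -0.0157, 0.1033]
tcp_rot: [-3.141, 0.001, 0.257]
force: [1.2, -0.2, 0.7]
gripper_width: 0.0387
grasp_force: 0.0
```

Request:
{"method": "carry_out", "body": {
  "plan": [
    [0, 0, 0, 0, 0, 0],
    [0, 0, 0, 0, 0, 0],
    [0, 0, 0, 0, 0, 0],
    [0, 0, 0, 0, 0, 0]
  ],
  "grip": 0
}}

```text
t: 8.1
position: [0.5132, -0.0159, 0.105]
tcp_rot: [3.141, -0.002, 0.257]
force: [-0.7, 0.4, 4.0]
gripper_width: 0.0113
grasp_force: 61.5
```

```bash
cat > st.py <<'E'
from h import *
s=observe();f,m=s['force'],s['moment'];T=rotm(s['tcp_rot'])
print(round(s['t'],2),'pos',s['position'].round(4),'yaw',s['tcp_rot'][2].round(3),'F',f.round(2),'M',m.round(3),'Ftool',(T.T@f).round(1),'w',round(s['gripper_width'],4),round(s['grasp_force'],1),'j6',s['joint_positions'][5].round(2))
E
python3 st.py
```

```text
8.1 pos [ 0.5132 -0.0159  0.105 ] yaw 0.257 F [-0.66  0.37  3.97] M [-0.009  0.121  0.005] Ftool [-0.5 -0.5 -4. ] w 0.0113 61.5 j6 2.72
```

Request:
{"method": "carry_out", "body": {
  "plan": [
    [0, 0, -0.002, 0, 0, -2],
    [0, 0, 0, 0, 0, -3],
    [0, 0, 0, 0, 0, -3],
    [0, 0, 0, 0, 0, -2],
    [0, 0, 0, 0, 0, 0],
    [0, 0, 0, 0, 0, 0]
  ]
}}

```text
t: 8.85
position: [0.513, -0.0157, 0.1052]
tcp_rot: [3.141, -0.001, 0.432]
force: [5.0, 0.0, -5.3]
gripper_width: 0.0117
grasp_force: 60.4
```

```bash
python3 st.py
```

```text
8.85 pos [ 0.513  -0.0157  0.1052] yaw 0.432 F [ 4.97  0.02 -5.29] M [-0.03  -1.124  0.035] Ftool [4.5 2.1 5.3] w 0.0117 60.4 j6 2.55
```

Request:
{"method": "carry_out", "body": {
  "plan": [
    [0, 0, 0.001, 0, 0, -3],
    [0, 0, 0, 0, 0, -3],
    [0, 0, 0, 0, 0, -3],
    [0, 0, 0, 0, 0, 0],
    [0, 0, 0, 0, 0, 0]
  ]
}}

```text
t: 9.48
position: [0.5129, -0.0155, 0.1052]
tcp_rot: [3.141, -0.001, 0.588]
force: [4.3, 0.9, -1.7]
gripper_width: 0.0116
grasp_force: 60.9
```

```bash
python3 st.py
```

```text
9.47 pos [ 0.5129 -0.0155  0.1052] yaw 0.588 F [ 4.26  0.95 -1.65] M [ 0.207 -0.939  0.063] Ftool [4.1 1.6 1.7] w 0.0116 60.9 j6 2.39
```

```bash
for i in 1 2 3; do python3 st.py; done; python3 look.py w5.png 0.123
```

```text
9.47 pos [ 0.5129 -0.0155  0.1052] yaw 0.588 F [ 4.26  0.95 -1.65] M [ 0.207 -0.939  0.063] Ftool [4.1 1.6 1.7] w 0.0116 60.9 j6 2.39
9.47 pos [ 0.5129 -0.0155  0.1052] yaw 0.588 F [ 4.26  0.95 -1.65] M [ 0.207 -0.939  0.063] Ftool [4.1 1.6 1.7] w 0.0116 60.9 j6 2.39
9.47 pos [ 0.5129 -0.0155  0.1052] yaw 0.588 F [ 4.26  0.95 -1.65] M [ 0.207 -0.939  0.063] Ftool [4.1 1.6 1.7] w 0.0116 60.9 j6 2.39
{'t': np.float64(9.475), 'position': array([ 0.5129, -0.0155,  0.1052]), 'tcp_rot': array([ 3.1412e+00, -1.4000e-03,  5.8840e-01]), 'joint_positions': array([-1.6140e-01,  2.5500e-02, -1.7480e-01,  1.3693e+00,  6.0000e-04,
        2.3917e+00]), 'force': array([ 4.256 ,  0.9488, -1.653 ]), 'moment': array([ 0.2072, -0.939 ,  0.0629]), 'gripper_width': np.float64(0.0116)}
button_top 0.8 [345.9, 279.4] [ 0.528  -0.0667  0.103 ]
handle_grip 0.89 [252.7, 267.3] [ 0.5153 -0.0125  0.123 ]
```

View pics/w5.png

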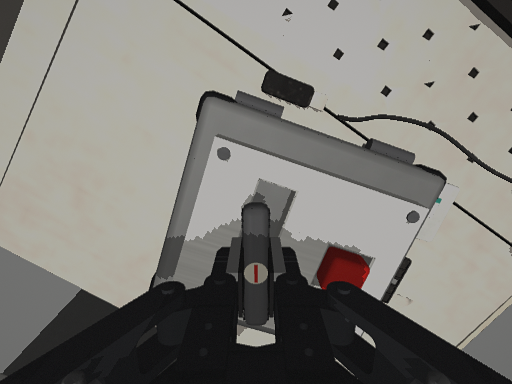

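The handle turns with the gripper. The dial at (256,272) shows the red pointer aligned with the bar, so there is no load yet. I'll measure the pointer angle alongside the moment.

```bash
cat >> st.py <<'E'
p=cams.snapshot('wrist')['pixels'].astype(int)
r=p[245:300,236:278]; mk=(r[...,0]-r[...,1]>50)&(r[...,0]-r[...,2]>50)
ys,xs=np.nonzero(mk)
if len(xs)>8:
    w,v=np.linalg.eigh(np.cov(np.c_[xs,-ys].T)); d=v[:,1]; d=d*np.sign(d[1])
    print('pointer deg ccw from bar',np.degrees(np.arctan2(-d[0],d[1])).round(1),len(xs),'turn',(s['tcp_rot'][2]-.257).round(3))
E
python3 st.py
```

```text
9.62 pos [ 0.513  -0.0155  0.1052] yaw 0.589 F [ 5.18  1.79 -1.26] M [ 2.730e-01 -1.068e+00  1.000e-03] Ftool [5.3 1.4 1.3] w 0.0115 61.0 j6 2.39
pointer deg ccw from bar 2.7 60 turn 0.332
```

Request:
{"method": "carry_out", "body": {
  "plan": [
    [0, 0, 0, 0, 0, -2],
    [0, 0, 0, 0, 0, -2],
    [0, 0, 0, 0, 0, -2],
    [0, 0, 0, 0, 0, 0]
  ]
}}

```text
t: 10.18
position: [0.5129, -0.0154, 0.1052]
tcp_rot: [3.141, -0.001, 0.694]
force: [5.5, 1.9, -1.0]
gripper_width: 0.0111
grasp_force: 61.0
```

```bash
python3 st.py
```

```text
10.18 pos [ 0.5129 -0.0154  0.1052] yaw 0.694 F [ 5.53  1.89 -0.98] M [ 0.407 -1.045  0.034] Ftool [5.5 2.1 1. ] w 0.0111 61.0 j6 2.29
pointer deg ccw from bar 2.6 62 turn 0.437
```

Request:
{"method": "carry_out", "body": {
  "plan": [
    [0, 0, 0, 0, 0, -2],
    [0, 0, 0, 0, 0, -2],
    [0, 0, 0, 0, 0, -2],
    [0, 0, 0, 0, 0, 0]
  ]
}}

```text
t: 10.72
position: [0.5128, -0.0154, 0.1052]
tcp_rot: [3.141, -0.001, 0.798]
force: [5.6, 2.9, -0.8]
gripper_width: 0.0116
grasp_force: 61.0
```

```bash
python3 st.py
```

```text
10.72 pos [ 0.5128 -0.0154  0.1052] yaw 0.798 F [ 5.55  2.86 -0.77] M [ 0.38  -1.006  0.036] Ftool [5.9 2.  0.8] w 0.0116 61.0 j6 2.18
pointer deg ccw from bar 3.0 60 turn 0.541
```

Request:
{"method": "carry_out", "body": {
  "plan": [
    [0, 0, 0, 0, 0, -2],
    [0, 0, 0, 0, 0, -2],
    [0, 0, 0, 0, 0, -2],
    [0, 0, 0, 0, 0, 0]
  ]
}}

```text
t: 11.28
position: [0.5127, -0.0153, 0.1052]
tcp_rot: [3.142, -0.001, 0.903]
force: [3.6, 1.6, 0.3]
gripper_width: 0.0115
grasp_force: 61.1
```

```bash
python3 st.py
```

```text
11.28 pos [ 0.5127 -0.0153  0.1052] yaw 0.903 F [3.63 1.56 0.28] M [ 0.472 -0.985  0.033] Ftool [ 3.5  1.9 -0.3] w 0.0115 61.1 j6 2.08
pointer deg ccw from bar -3.2 58 turn 0.646
```

Request:
{"method": "carry_out", "body": {
  "plan": [
    [0, 0, 0, 0, 0, -2],
    [0, 0, 0, 0, 0, -2],
    [0, 0, 0, 0, 0, -2],
    [0, 0, 0, 0, 0, 0]
  ]
}}

```text
t: 11.82
position: [0.5126, -0.0152, 0.1052]
tcp_rot: [3.142, -0.001, 1.008]
force: [4.5, 2.8, 0.6]
gripper_width: 0.0115
grasp_force: 61.1
```

```bash
python3 st.py
```

```text
11.82 pos [ 0.5126 -0.0152  0.1052] yaw 1.008 F [4.48 2.83 0.64] M [ 0.533 -0.997 -0.061] Ftool [ 4.8  2.3 -0.6] w 0.0115 61.1 j6 1.97
pointer deg ccw from bar -5.1 53 turn 0.751
```

Request:
{"method": "carry_out", "body": {
  "plan": [
    [0, 0, 0, 0, 0, -1.5],
    [0, 0, 0, 0, 0, -1.5],
    [0, 0, 0, 0, 0, 0]
  ]
}}

```text
t: 12.25
position: [0.5126, -0.0152, 0.1052]
tcp_rot: [3.142, -0.001, 1.06]
force: [3.7, 2.4, -0.4]
gripper_width: 0.0114
grasp_force: 61.2
```

```bash
python3 st.py
python3 - <<'E'
from h import *
p=shot('wrist');cv2.imwrite('pics/d1.png',cv2.resize(cv2.cvtColor(p['pixels'][240:305,215:297],cv2.COLOR_RGB2BGR),None,fx=7,fy=7,interpolation=cv2.INTER_CUBIC))
E
```

```text
12.25 pos [ 0.5126 -0.0152  0.1052] yaw 1.06 F [ 3.7   2.37 -0.37] M [ 0.61  -0.95  -0.228] Ftool [3.9 2.1 0.4] w 0.0114 61.2 j6 1.92
pointer deg ccw from bar -7.6 58 turn 0.803
```

View pics/d1.png

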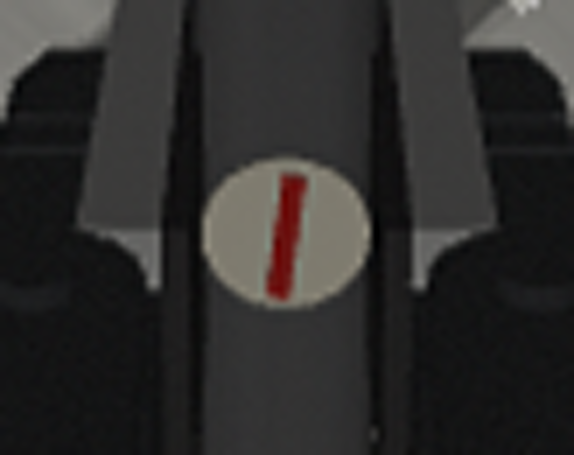

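The pointer is tilted about 8° clockwise, so the latch is on its stop. I'll average a few readings.

```bash
for i in 1 2 3 4 5 6; do python3 st.py | grep -oE ' M \[.*\] Ft|pointer.*'; done
```

```text
M [ 0.627 -1.033 -0.192] Ft
pointer deg ccw from bar -7.5 57 turn 0.803
 M [ 0.581 -0.975 -0.248] Ft
pointer deg ccw from bar -7.5 57 turn 0.803
 M [ 0.575 -1.03  -0.193] Ft
pointer deg ccw from bar -7.5 57 turn 0.803
 M [ 0.621 -1.014 -0.227] Ft
pointer deg ccw from bar -7.5 57 turn 0.803
 M [ 0.564 -0.953 -0.182] Ft
pointer deg ccw from bar -7.5 57 turn 0.803
 M [ 0.557 -0.927 -0.205] Ft
pointer deg ccw from bar -7.5 57 turn 0.803
```

Request:
{"method": "carry_out", "body": {
  "plan": [
    [0, 0, 0, 0, 0, -1.5],
    [0, 0, 0, 0, 0, -1.5],
    [0, 0, 0, 0, 0, -1],
    [0, 0, 0, 0, 0, 0]
  ]
}}

```text
t: 13.15
position: [0.5125, -0.0152, 0.1052]
tcp_rot: [-3.142, -0.001, 1.13]
force: [2.7, 2.7, 1.6]
gripper_width: 0.0114
grasp_force: 61.2
```

```bash
for i in 1 2 3 4 5 6; do python3 st.py | grep -oE ' M \[.*\] Ft|pointer.*'; done
```

```text
M [ 0.615 -0.984 -0.276] Ft
pointer deg ccw from bar -11.4 56 turn 0.873
 M [ 0.649 -0.975 -0.256] Ft
pointer deg ccw from bar -11.4 56 turn 0.873
 M [ 0.665 -1.003 -0.326] Ft
pointer deg ccw from bar -11.4 56 turn 0.873
 M [ 0.652 -0.978 -0.229] Ft
pointer deg ccw from bar -11.4 56 turn 0.873
 M [ 0.629 -0.946 -0.267] Ft
pointer deg ccw from bar -11.4 56 turn 0.873
 M [ 0.573 -0.983 -0.26 ] Ft
pointer deg ccw from bar -11.4 56 turn 0.873
```

Request:
{"method": "carry_out", "body": {
  "plan": [
    [0, 0, 0, 0, 0, -1],
    [0, 0, 0, 0, 0, -1],
    [0, 0, 0, 0, 0, 0],
    [0, 0, 0, 0, 0, 0],
    [0, 0, 0, 0, 0, 0],
    [0, 0, 0, 0, 0, 0],
    [0, 0, 0, 0, 0, 0],
    [0, 0, 0, 0, 0, 0]
  ]
}}

```text
t: 14.45
position: [0.5125, -0.0152, 0.1052]
tcp_rot: [3.141, -0.001, 1.165]
force: [4.5, 3.3, 0.9]
gripper_width: 0.0114
grasp_force: 61.2
```

```bash
for i in 1 2 3 4; do python3 st.py | grep -oE ' M \[.*\] Ft|pointer.*'; done
```

```text
M [ 0.673 -0.954 -0.342] Ft
pointer deg ccw from bar -13.1 56 turn 0.908
 M [ 0.637 -1.033 -0.373] Ft
pointer deg ccw from bar -13.1 56 turn 0.908
 M [ 0.661 -0.946 -0.337] Ft
pointer deg ccw from bar -13.1 56 turn 0.908
 M [ 0.666 -0.932 -0.34 ] Ft
pointer deg ccw from bar -13.1 56 turn 0.908
```

Request:
{"method": "carry_out", "body": {
  "plan": [
    [0, 0, 0, 0, 0, 0],
    [0, 0, 0, 0, 0, 0],
    [0, 0, 0, 0, 0, 0],
    [0, 0, 0, 0, 0, 0]
  ],
  "grip": 0.5
}}

```text
t: 15.15
position: [0.5119, -0.0159, 0.1046]
tcp_rot: [-3.141, 0.001, 1.165]
force: [0.4, -0.7, 0.2]
gripper_width: 0.0425
grasp_force: 0.0
```

Request:
{"method": "carry_out", "body": {
  "plan": [
    [0, 0, -0.005, 0, 0, 0],
    [0, 0, -0.015, 0, 0, 0],
    [0, 0, -0.03, 0, 0, 0],
    [0, 0, -0.04, 0, 0, 0],
    [0, 0, -0.03, 0, 0, 0],
    [0, 0, 0, 0, 0, 0],
    [0, 0, 0, 0, 0, 0]
  ]
}}

```text
t: 16.02
position: [0.5123, -0.0157, 0.2248]
tcp_rot: [3.142, 0.0, 1.165]
force: [-0.0, -0.0, -0.8]
gripper_width: 0.0426
grasp_force: 0.0
```

```bash
python3 look.py w6.png 0.123; python3 -c "
import cv2
a=cv2.imread('pics/w6.png');cv2.imwrite('pics/w6c.png',cv2.resize(a[90:290,130:390],None,fx=3,fy=3,interpolation=2))"
```

```text
{'t': np.float64(16.025), 'position': array([ 0.5123, -0.0157,  0.2248]), 'tcp_rot': array([3.1415, 0.    , 1.1649]), 'joint_positions': array([-0.1616,  0.0141,  0.0515,  1.6081, -0.    ,  1.8152]), 'force': array([-0.0021, -0.0073, -0.8159]), 'moment': array([0.0575, 0.0059, 0.0051]), 'gripper_width': np.float64(0.0426)}
button_top 0.62 [286.1, 234.8] [ 0.5234 -0.0683  0.103 ]
handle_grip 0.93 [254.1, 195.0] [ 0.5133 -0.013   0.123 ]
```

View pics/w6c.png

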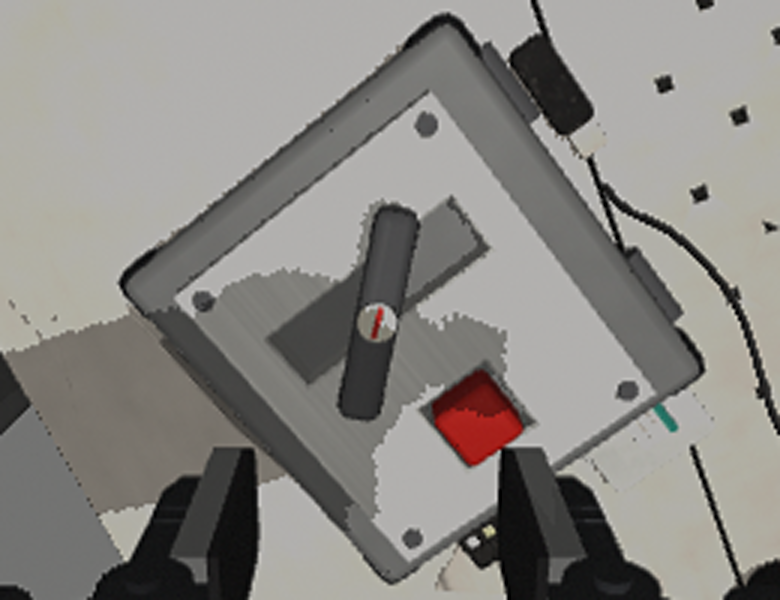

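The handle is up and has sprung back slightly. The pointer at (256,197) in the full image is still offset a few degrees from the bar, the button is out, and the gripper is clear. Handing in.

```bash
python3 -c "
from station import job;print(job.job_done())"
```

```text
the job is handed in; nothing more can be done
None
```

I handed the job in at about 16 s: a gentle press popped the handle, and I turned it about 0.9 rad onto its stop. I held it there for over half a second at an estimated 0.27 N m, then let go. It stands up against the stop with the button out and the gripper clear; the hand-in gave no verdict.

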